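# Stack the forming tools on the press shoe

### The arm

A 7-joint arm with a two-finger parallel gripper is mounted at the origin on the work surface. World frame = base frame: x ahead of the robot, y to its left, z up, the work surface at z = 0. Lengths are in m, angles in rad, forces in N, time in s.
With the tool pointing down it reaches from about 0.425 to 0.925 m from the base axis. Payload 6.8 kg.
Tool frame: the origin (TCP) lies on the front face of the gripper's body, between the roots of the fingers; the fingertips stand 73 mm ahead of it and the grasp point (between the pads) lies 54 mm ahead of it (env.nose_length is the distance from the TCP to the fingertips, in m); z points along the fingers, y is the direction in which the jaws open and shut (so a half turn about z gives the same grasp; the last joint's range is limited). The gripper opens to 85 mm and grips with 20 to 120 N. Pads are 22 mm wide; open, the fingers measure 114 mm over their backs; the gripper's body (76 mm by 85 mm) begins 54 mm behind the grasp point. The pads swing forward as they close: fully open they stand 13 mm farther back than shut.
Start: joints at [1.15, 0.477, 0.022, 1.555, -0.011, 1.109, -0.083], TCP at [0.208, -0.642, 0.304] pointing down, gripper open.
Joint ranges: [-2.96, 2.96], [-0.34, 2.1], [-1.41, 1.46], [0.24, 2.44], [-1.37, 4.51], [0.17, 1.92], [-2.96, 2.96]. Speed limits (rad/s): [2.39, 2.39, 3.14, 3.14, 3.14, 3.14, 3.14].

### API

Orientations are given as a unit quaternion [w, x, y, z].
In Python, from cell import env, kin, camera, calibration, job gives the robot as it stands. The module is installed in compiled form; this text tells all that it offers. Calls block until the motion is done:
- env.reach(position, orientation): joint-space move of the TCP to a pose.
- env.movel(position, velocity=0.15, rot=None, stop_force=None): straight line of the TCP; rot=None keeps the orientation; velocity is the mean speed in m/s. With stop_force (N) it stops when the force on the tool has changed by that much, and returns True; else False.
- env.goto_joints(angles): joint-space move.
- env.grip(opening, f_grip=None): finger opening in m; f_grip is the grip in N (None keeps the last); returns when the fingers have stopped.
- env.dwell(seconds).
- kin.inverse_kinematics(position, orientation): joint angles nearest the present ones, or None.
- env.get_state(): the state.
- camera(name): name is "side" or "top" or "wrist"; returns (picture, depth): 384x512x3 uint8, blue, green, red; 384x512 float32, m along the optical axis (not along the pixel's ray), 0 where there is no reading.
- calibration(name): a dict with "fx", "fy", "cx", "cy" (pixels), "k1" (the pictures are not rectified: a ray, as slopes to the right and down, at radius r is drawn at 1 + k1 r^2 times it, then the intrinsics apply), "rvec" (rotation vector, rad) and "tvec" (3), from world to camera coordinates, as OpenCV has them. Camera axes: x right, y down, z forward; pixel columns grow to the right and rows downward; lengths in m; the calibration is good to about 2 mm. A picture is of the moment at which its call begins: read the wrist's pose just before it. calibration takes no time and is no camera call; for the wrist camera it gives the pose at the moment of the call.
A pose or a line that the arm cannot do raises env.PlanningError and nothing moves.
- job.job_done(): hands the job in, once; it reports no verdict.
The state is a dict: "time": time; "qpos": joint angles; "joint_velocities": joint speeds; "joint_torque": joint torques, N m; "tcp_pos": TCP position; "orientation": TCP orientation; "force": force on the tool from outside, world axes, zero at the start; "torque": the same for the moment, N m; "opening": finger opening in m.
Only numpy, scipy, OpenCV 4.12 (cv2) and the standard library are available. Lean on these libraries where they do the work, as an engineer would, in place of code of your own. Each camera call takes 0.05 s, during which the arm holds its last target. There are 200 camera calls.

### The job

Build the forming stack on the black die shoe, from the bottom up and in this order: set the steel dish inside the shoe's raised ring, stand the red urethane pad in the dish, slip the brass ring over the pad so that it sits flat on the dish's rim, and put the pusher on top of the pad, blue knob up, all roughly centred. Leave the spare yellow pad where it stands.

Things in the scene. Friction and masses are not known exactly. Their poses are not given: they have to be found in the camera images.
- shoe: fixed black square die shoe, 120 x 120 x 12 mm, flat on the bench, with a raised bright aluminium ring on its top (inner diameter 80, outer 90, 3 mm high); it stands on the left or the right of the bench. Origin: centre of its underside, z up, x and y along its sides
- seat (a point): centre of the shoe's top face inside the raised ring, 12 mm above the bench; the ring's top edge is 3 mm higher
- dish: loose round bright steel dish, open at the top: outer diameter 62, height 26, wall 5 (inner diameter 52), inner floor 6 mm above its underside so 20 mm deep, about 0.2 kg, starts upright. Origin: centre of its underside, z up out of its mouth. Can be gripped across the outside
- red_pad: loose solid red urethane cylinder (rigid here), diameter 44, height 42, edges rounded 3 mm, about 0.08 kg, starts standing. Origin: centre of its underside, z up. In the dish its top 22 mm stand above the dish's rim and it has 4 mm play to every side; it must be gripped by its upper part so that the fingers stay above the rim
- yellow_pad: spare loose cylinder of the same size as the red pad but yellow (diameter 44, height 42), not to be used or moved. Origin: centre of its underside
- brass_ring: loose plain brass ring lying flat: outer diameter 64, inner diameter 52, height 20 mm, about 0.2 kg, open at both ends, either way up is the same. Origin: centre of its lower face, z along its axis. It goes over the pad with 4 mm play to every side; seated on the dish's rim its top is 2 mm below the pad's top
- pusher: loose pusher: aluminium disc, diameter 54, 14 mm thick, with an upright blue round knob on top, diameter 24, from 14 to 46 mm above the underside; about 0.2 kg, starts upright. Origin: centre of the disc's underside, z up along the knob
- pan: fixed round dark annealing pan with pebbles and a flat brick, diameter 150, 40 mm high, a bystander on the other side of the bench from the shoe. Origin: centre of its underside
There are look-alikes about, which are no part of the job. Several things have the shape of the red_pad; the one meant has the colours described above.

How it is judged:
On the way, in this order (a step that is already met when the one before it is completed fails the run):
1. the dish stands upright inside the shoe's raised ring (horizontal distance between dish and seat below 0.012 m and z of dish in the frame of seat between -0.003 and 0.003 m and angle between dish's own z axis and vertical below 0.08 rad), for 0.2 s.
2. the red pad stands on the floor of the seated dish (all of step 1 and horizontal distance between red_pad and dish below 0.008 m and z of red_pad in the frame of dish between 0.003 and 0.009 m and angle between red_pad's own z axis and vertical below 0.08 rad), for 0.2 s.
3. the brass ring is over the pad and lies flat on the dish's rim (all of step 2 and horizontal distance between brass_ring and dish below 0.012 m and z of brass_ring in the frame of dish between 0.023 and 0.029 m and angle between brass_ring's own z axis and vertical below 0.08 rad), for 0.2 s.
4. the pusher stands on the pad, knob up (all of step 3 and horizontal distance between pusher and red_pad below 0.012 m and z of pusher in the frame of red_pad between 0.039 and 0.045 m and angle between pusher's own z axis and vertical below 0.08 rad), for 0.2 s.
At the end, for the whole second after the job is handed in: Dish on the shoe within 12 mm of the raised ring's centre, red pad on the dish's floor within 8 mm of its centre, brass ring on the dish's rim within 12 mm of its axis, pusher on the pad within 12 mm, knob up; heights within 3 mm, all within 0.08 rad of upright, at rest (all of step 4 and linear speed of each of dish, red_pad, brass_ring, pusher below 0.02 m/s); the robot touches nothing.
It fails at once if the spare yellow pad is moved by more than 20 mm (distance of yellow_pad from where it was at the start of the episode above 0.02 m).
It also fails if it takes over 122 s, if anything falls off the work surface, if the arm or the gripper's body presses on something with over 40 N, if the wrist force passes 120 N, or if a joint passes its speed limit or range.

## Working session

There is one attempt and no reset: what is moved stays moved. The work goes in short steps, each a Python script; the robot and the scene stay as the last script left them, time stands still between calls to the robot, and variables do not carry over. Pictures are saved under pics/ and viewed, about 12 in all and at most 16, crops included, and the job is handed in when it is done.

```bash
mkdir -p pics; cat > h.py <<'E'
import numpy as np, cv2
from cell import env, kin, camera, calibration, job
def save(n,f): cv2.imwrite('pics/'+f,n)
def pts(name,depth,cal):
    """world xyz for every pixel (384x512x3) from depth"""
    K=np.array([[cal['fx'],0,cal['cx']],[0,cal['fy'],cal['cy']],[0,0,1.]])
    h,w=depth.shape; v,u=np.mgrid[:h,:w]
    n=cv2.undistortPoints(np.stack([u,v],-1).reshape(-1,1,2).astype(float),K,np.array([cal['k1'],0,0,0,0.])).reshape(h,w,2)
    R=cv2.Rodrigues(np.array(cal['rvec'],float))[0]; t=np.array(cal['tvec'],float).ravel()
    c=np.dstack([n*depth[...,None],depth])
    return (c-t)@R
def ray(cal,uv,z):
    """pixels -> world points on plane height z"""
    K=np.array([[cal['fx'],0,cal['cx']],[0,cal['fy'],cal['cy']],[0,0,1.]])
    n=cv2.undistortPoints(np.array(uv,float).reshape(-1,1,2),K,np.array([cal['k1'],0,0,0,0.])).reshape(-1,2)
    R=cv2.Rodrigues(np.array(cal['rvec'],float))[0]; t=np.array(cal['tvec'],float).ravel()
    o=-R.T@t; d=np.c_[n,np.ones(len(n))]@R
    return o+d*((z-o[2])/d[:,2])[:,None]
E
python3 - <<'E'
from h import *
s=env.get_state(); print(s['time'],s['tcp_pos'],s['orientation'],s['opening'])
for n in('top','side'):
    c=calibration(n); p,d=camera(n); save(p,n+'0.png'); np.savez(n+'0.npz',p=p,d=d); print(n,c,ray(c,[(0,0),(511,0),(0,383),(511,383)],0).round(2).tolist())
E
```

```text
0.0 [ 0.20759957 -0.64178152  0.3029116 ] [-9.11117694e-04  9.87783773e-01  1.55827936e-01 -2.03759485e-04] 0.0856903044040971
top {'fx': 371.18436503914904, 'fy': 371.18436503914904, 'cx': 261.6795342858369, 'cy': 195.23086266446384, 'k1': -0.11964455359292643, 'rvec': array([ 2.13143205, -2.11544419,  0.11710782]), 'tvec': array([0.01208511, 0.59392366, 0.78237809])} [[1.2, 0.82, 0.0], [1.16, -0.68, 0.0], [0.12, 0.67, 0.0], [0.16, -0.57, 0.0]]
side {'fx': 454.27464701673233, 'fy': 454.27464701673233, 'cx': 260.75209817034386, 'cy': 200.4958174124889, 'k1': -0.1683271648094632, 'rvec': array([ 2.17570765, -0.1723229 ,  0.11111595]), 'tvec': array([-0.59070627,  0.07789277,  0.86959692])} [[-1.01, 3.14, 0.0], [3.3, 2.78, 0.0], [0.15, -0.36, 0.0], [0.9, -0.48, 0.0]]
```

View pics/top0.png

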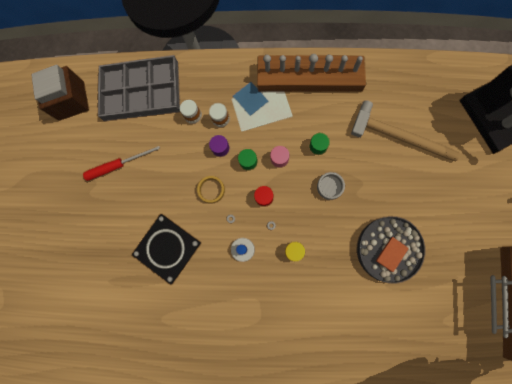

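View pics/side0.png

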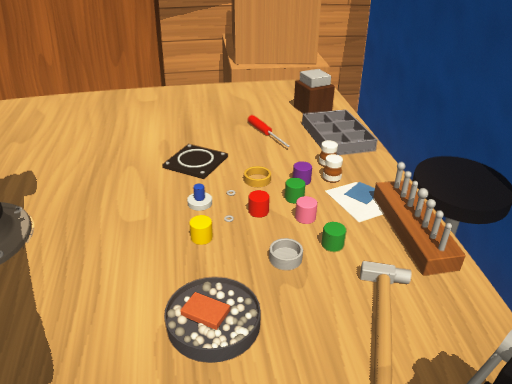

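The top view shows the following:
- shoe at (166,249) and pan at (391,250)
- dish at (331,186), brass ring at (211,190) and pusher at (242,250)
- pad-shaped cylinders: red (264,196), pink (280,156), yellow (295,252), green (248,159) and (320,143), purple (219,145)

The red pad at (264,196) fits the description because it is saturated red, while (280,156) is pink. I'll confirm that in a crop and measure.

```bash
python3 - <<'E'
from h import *
save(cv2.resize(np.load('top0.npz')['p'][125:290,125:355],None,fx=3.4,fy=3.4,interpolation=cv2.INTER_CUBIC),'crop0.png')
for n,S in (('top',dict(dish=(331,186,.026),red=(264,196,.042),yellow=(295,252,.042),brass=(211,190,.020),disc=(242,250,.014),knob=(242,250,.046),shoering=(166,249,.015),shoe=(166,249,.012))),
          ('side',dict(dish=(286,250,.026),red=(259,200,.042),yellow=(202,228,.042),brass=(258,175,.02),disc=(200,198,.014),knob=(200,190,.046),shoering=(195,158,.015)))):
    f=np.load(n+'0.npz'); c=calibration(n); P=pts(n,f['d'],c); v,u=np.mgrid[:384,:512]
    for k,(a,b,z) in S.items():
        m=(np.hypot(u-a,v-b)<(45 if 'shoe' in k else 24))&(abs(P[...,2]-z)<(.0025 if 'shoe' in k else .004))
        if k=='shoering': m&=f['p'].min(2)>110
        m=m.astype(np.uint8)
        nn,l,st,ce=cv2.connectedComponentsWithStats(m); 
        m=l==1+np.argmax(st[1:,4])
        q=P[m][:,:2].astype(np.float32); 
        (cx,cy),r=cv2.minEnclosingCircle(q); e=cv2.minAreaRect(q)
        print(n,k,m.sum(),'z %.4f'%np.median(P[m][:,2]),'circle %.4f %.4f D %.4f'%(cx,cy,2*r),'rect',np.round(e[0],4),np.round(e[1],4),round(e[2],1))
E
```

```text
top dish 175 z 0.0255 circle 0.6215 -0.1413 D 0.0631 rect [ 0.6216 -0.1409] [0.0597 0.0613] 89.9
top red 287 z 0.0416 circle 0.5950 0.0136 D 0.0431 rect [0.5952 0.0138] [0.0412 0.0404] 0.3
top yellow 292 z 0.0414 circle 0.4705 -0.0567 D 0.0430 rect [ 0.4712 -0.0566] [0.0393 0.0417] 0.3
top brass 201 z 0.0194 circle 0.6128 0.1387 D 0.0640 rect [0.6122 0.1382] [0.062  0.0616] 3.1
top disc 318 z 0.0136 circle 0.4740 0.0612 D 0.0537 rect [0.4747 0.0616] [0.0499 0.0508] 0.7
top knob 90 z 0.0453 circle 0.4731 0.0614 D 0.0240 rect [0.4733 0.0618] [0.0221 0.0216] 47.5
top shoering 63 z 0.0150 circle 0.4555 0.2538 D 0.0741 rect [0.4471 0.2604] [0.0739 0.0228] 51.8
top shoe 2236 z 0.0118 circle 0.4748 0.2399 D 0.1644 rect [0.4736 0.2409] [0.1211 0.1218] 56.1
side dish 216 z 0.0241 circle 0.6216 -0.1424 D 0.0660 rect [ 0.621  -0.1436] [0.0621 0.061 ] 68.6
side red 201 z 0.0405 circle 0.5943 0.0116 D 0.0471 rect [0.595  0.0114] [0.0432 0.0424] 33.3
side yellow 243 z 0.0406 circle 0.4694 -0.0592 D 0.0462 rect [ 0.4714 -0.0602] [0.0448 0.0394] 66.9
side brass 140 z 0.0183 circle 0.6118 0.1347 D 0.0665 rect [0.6123 0.1352] [0.064  0.0609] 79.4
side disc 202 z 0.0128 circle 0.4748 0.0590 D 0.0582 rect [0.4745 0.0563] [0.051  0.0499] 12.3
side knob 52 z 0.0447 circle 0.4736 0.0574 D 0.0218 rect [0.4743 0.058 ] [0.0187 0.0192] 86.7
side shoering 66 z 0.0138 circle 0.4723 0.2390 D 0.0912 rect [0.456  0.2343] [0.0507 0.0904] 15.2
```

View pics/crop0.png

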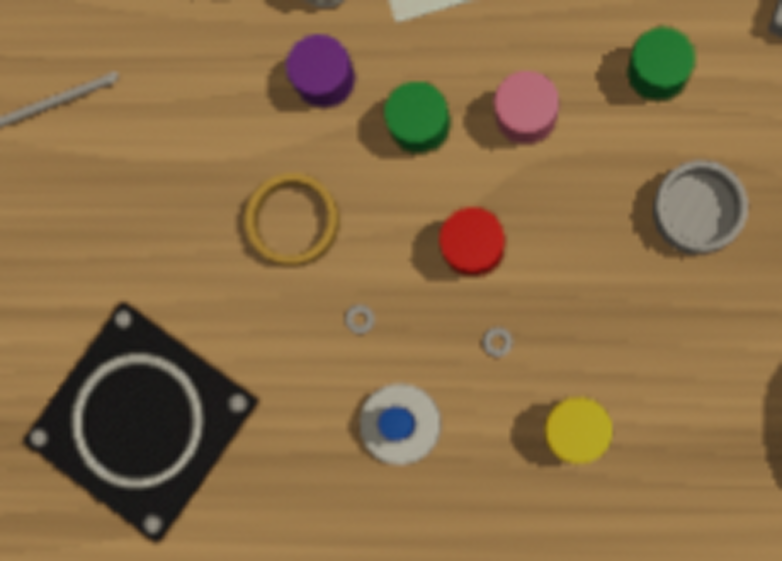

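The crop confirms it: the only saturated red cylinder is at crop (472,240), the pink one is at (527,105), and the spare yellow is at (579,430). The sizes and heights match, and the two views agree within 2–4 mm. I'll grip each part twice at 90° so it is centred in both axes, starting with the dish.

```bash
cat >> h.py <<'E'
SEAT=np.array([.4738,.2400])
def quat(a): return [0,np.cos(a/2),np.sin(a/2),0]
def turn(up):
    q=np.array(env.get_state()['qpos'],float); q[6]+= -np.pi/2 if q[6]>0 else np.pi/2; env.goto_joints(q)
def pick(x,y,z,yaw,pre=.085,hi=.22,double=True,f=40):
    env.grip(pre,20); env.reach([x,y,hi],quat(yaw))
    env.movel([x,y,z],.12,stop_force=10)
    env.grip(0.0,20); o1=env.get_state()['opening']
    if double:
        env.grip(pre,20); turn(0); env.grip(0.0,20)
    env.grip(0.0,f); s=env.get_state()
    print('picked t %.1f'%s['time'],'open',round(o1,4),round(s['opening'],4),'tcp',s['tcp_pos'].round(4),'F',s['force'].round(1))
    return s['tcp_pos'][2]
def lift(z=.25):
    p=env.get_state()['tcp_pos']; env.movel([p[0],p[1],z],.2)
    s=env.get_state(); print('lifted t %.1f open %.4f'%(s['time'],s['opening']),s['force'].round(1))
def yaw_now():
    w,x,y,z=env.get_state()['orientation']; return 2*np.arctan2(y,x)
def place(x,y,z,hi,rel,up=.25,stop=8):
    """z = expected tcp height at contact"""
    env.reach([x,y,hi],quat(yaw_now())); env.dwell(.2)
    env.movel([x,y,z+.006],.1)
    hit=env.movel([x,y,z-.003],.02,stop_force=stop); s=env.get_state()
    print('hit',hit,'tcp',s['tcp_pos'].round(4),'expected z %.4f'%z,'F',s['force'].round(1))
    env.grip(rel); p=env.get_state()['tcp_pos']; env.movel([p[0],p[1],up],.15)
    print('placed t %.1f'%env.get_state()['time'])
E
python3 - <<'E'
from h import *
print(env.nose_length)
for p in((.6215,-.1420),(.4738,.24),(.6125,.1370),(.5947,.0125),(.474,.060)):
    print([None if (q:=kin.inverse_kinematics([*p,.1],quat(a))) is None else round(q[6],2) for a in(-1.5,-.75,0,.313,.75,1.5)])
pick(.6215,-.1420,.076,.313)
lift()
E
```

```text
0.0726
[np.float64(-2.77), np.float64(-2.16), np.float64(-1.55), np.float64(-1.31), np.float64(-0.94), np.float64(-0.29)]
[np.float64(1.78), np.float64(-2.32), np.float64(-2.62), np.float64(-2.31), np.float64(-1.88), np.float64(-1.35)]
[np.float64(2.12), np.float64(-2.77), np.float64(-2.16), np.float64(-1.91), np.float64(-1.55), np.float64(-0.82)]
[np.float64(-2.18), np.float64(-2.51), np.float64(-1.89), np.float64(-1.62), np.float64(-1.23), np.float64(-0.58)]
[np.float64(2.08), np.float64(-2.75), np.float64(-2.14), np.float64(-1.9), np.float64(-1.56), np.float64(-0.79)]
picked t 6.7 open 0.0619 0.0603 tcp [ 0.6215 -0.142   0.0763] F [-1.3 -1.6  5.4]
lifted t 7.7 open 0.0602 [ 0.5 -0.9 -1.3]
```

```bash
python3 - <<'E'
from h import *
print(yaw_now())
place(*SEAT,.0763+.012,.2,.080,up=.2)
pick(.5947,.0125,.096,1.5,hi=.2)
p,d=camera('top'); save(p,'top1.png'); np.savez('top1.npz',p=p,d=d); p,_=camera('side'); save(p[60:310,100:400],'side1.png')
lift(.22)
P=pts('top',d,calibration('top'));v,u=np.mgrid[:384,:512]
m=(np.hypot(u-166,v-249)<22)&(abs(P[...,2]-.038)<.004)
(cx,cy),r=cv2.minEnclosingCircle(P[m][:,:2].astype(np.float32)); print(m.sum(),cx,cy,2*r,np.median(P[m][:,2]))
save(cv2.resize(np.hstack([cv2.resize(cv2.imread('pics/side1.png'),(461,384)),cv2.resize(cv2.imread('pics/top1.png')[190:310,110:230],(384,384))]),(800,363)),'v1.png')
E
```

```text
1.8838699816738764
hit True tcp [0.4741 0.2401 0.0883] expected z 0.0883 F [-1.  -0.3  7.5]
placed t 12.2
picked t 17.5 open 0.0429 0.0423 tcp [0.5948 0.0126 0.0962] F [-1.1 -0.6  4.5]
lifted t 18.4 open 0.0424 [-0.6 -0.1 -0.4]
180 0.4747786223888397 0.24031800031661987 0.06228643283247948 0.037100128468673756
```

View pics/v1.png

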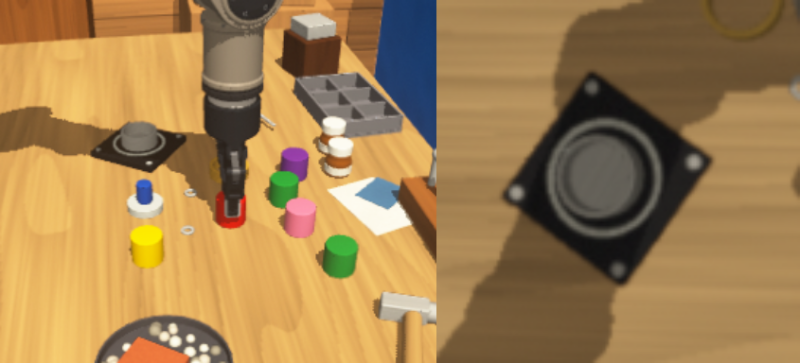

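The dish stands centred in the bright ring at (600,178) in the composite. The fingers hold the upper part of the red pad at (231,205). Next are the pad placement and the brass ring pick.

```bash
python3 - <<'E'
from h import *
C=(.4742,.2401)
place(*C,.0962+.018,.2,.062,up=.2)
pick(.6125,.1370,.072,.75,hi=.2)
p,d=camera('top'); save(p,'top2.png'); np.savez('top2.npz',p=p,d=d); p,_=camera('side')
lift(.22)
P=pts('top',d,calibration('top'));v,u=np.mgrid[:384,:512]
for z,D in((.038,.062),(.060,.044)):
    m=(np.hypot(u-166,v-249)<22)&(abs(P[...,2]-z)<.004)
    (cx,cy),r=cv2.minEnclosingCircle(P[m][:,:2].astype(np.float32)); print(z,m.sum(),cx,cy,2*r,np.median(P[m][:,2]))
t=cv2.imread('pics/top2.png')[190:310,110:230]
save(np.hstack([cv2.resize(p[90:230,140:300],(440,385)),cv2.resize(t,(350,385))]),'v2.png')
E
```

```text
hit True tcp [0.4746 0.2403 0.1141] expected z 0.1142 F [-0.8 -0.6  6.7]
placed t 22.0
picked t 27.8 open 0.0624 0.0634 tcp [0.6125 0.137  0.0725] F [-1.8 -0.   5.5]
lifted t 28.7 open 0.0630 [-0.7 -0.2 -2.6]
0.038 0 0.0 0.0 0.0 nan
0.06 0 0.0 0.0 0.0 nan
  return _methods._mean(a, axis=axis, dtype=dtype,
  ret = ret.dtype.type(ret / rcount)
```

View pics/v2.png

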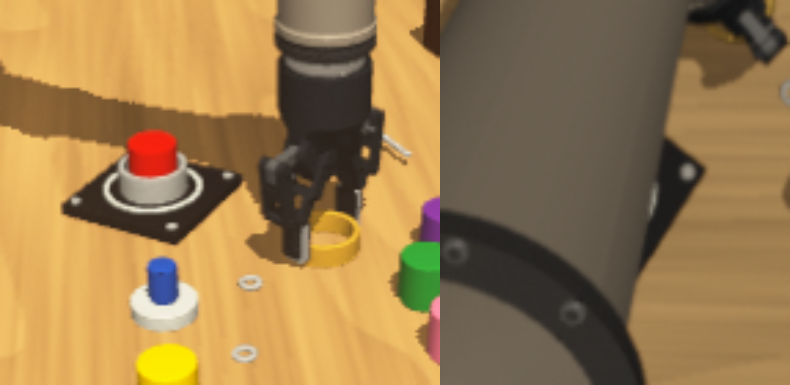

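The red pad stands in the dish at (153,165) in the composite and the ring is gripped. The arm hid the stack from the top camera, so I'll move clear and measure the pad before slipping the ring over it.

```bash
cat >> h.py <<'E'
def circ(P,z,f=1.):
    v,u=np.mgrid[:384,:512]
    m=(np.hypot(u-166,v-249)<26)&(abs(P[...,2]-z)<.0045)
    if m.sum()<20: print(z,'few',m.sum()); return
    (cx,cy),r=cv2.minEnclosingCircle(P[m][:,:2].astype(np.float32)); print('z %.3f n %d c %.4f %.4f D %.4f zmed %.4f'%(z,m.sum(),cx,cy,2*r,np.median(P[m][:,2])))
E
python3 - <<'E'
from h import *
env.reach([.55,-.03,.22],quat(yaw_now())); p,d=camera('top'); P=pts('top',d,calibration('top'))
circ(P,.038); circ(P,.060); circ(P,.012)
w,dw=camera('side'); t=p[190:310,110:230]
save(np.hstack([cv2.resize(w[60:260,120:400],(450,321)),cv2.resize(t,(321,321))]),'v3.png')
E
```

```text
z 0.038 n 176 c 0.4749 0.2404 D 0.0625 zmed 0.0375
z 0.060 n 296 c 0.4757 0.2412 D 0.0440 zmed 0.0595
z 0.012 n 1436 c 0.4730 0.2391 D 0.1245 zmed 0.0121
```

View pics/v3.png

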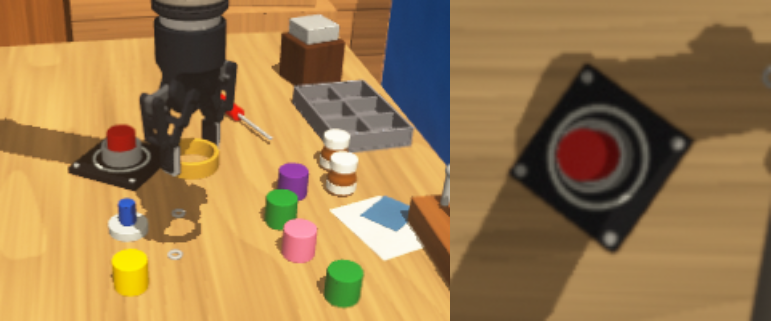

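The pad sits within about 1 mm of the dish centre (composite (587,155)), its top is at z≈0.0595 against an expected 0.060, and the ring hangs level. I'll place it now.

```bash
python3 - <<'E'
from h import *
C=(.4746,.2404); z=.0725+.038
env.reach([*C,.22],quat(yaw_now())); env.dwell(.2)
hit=env.movel([*C,z+.005],.06,stop_force=8); s=env.get_state(); print('approach hit',hit,s['tcp_pos'].round(4),s['force'].round(1))
if not hit:
    hit=env.movel([*C,z-.003],.02,stop_force=8); s=env.get_state(); print('seat hit',hit,s['tcp_pos'].round(4),'exp %.4f'%z)
    env.grip(.082); env.movel([*C,.22],.15)
    env.reach([.474,.060,.2],quat(yaw_now()))
    p,d=camera('top'); P=pts('top',d,calibration('top')); circ(P,.058); circ(P,.012)
    w,_=camera('side'); save(np.hstack([cv2.resize(w[90:250,130:290],(384,384)),cv2.resize(p[190:310,110:230],(384,384))]),'v4.png'); print(env.get_state()['time'],yaw_now())
E
```

```text
approach hit False [0.4748 0.2405 0.1158] [-0.2  0.2 -1.7]
seat hit True [0.4749 0.2406 0.1105] exp 0.1105
z 0.058 n 38 c 0.4808 0.2670 D 0.0343 zmed 0.0577
z 0.012 n 174 c 0.4780 0.2823 D 0.0849 zmed 0.0115
35.175 2.3258529433389032
```

View pics/v4.png

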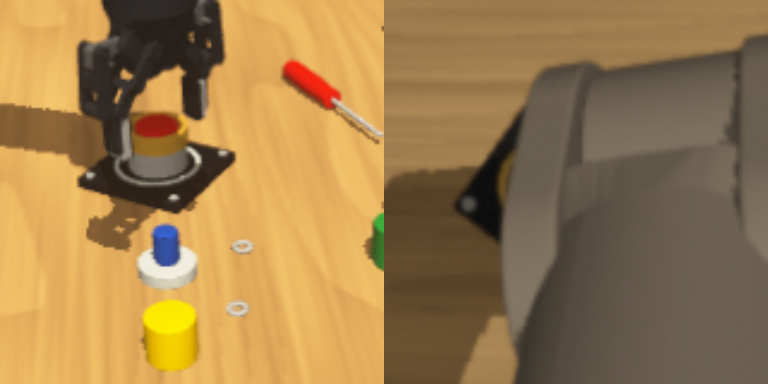

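The ring lies flat on the dish's rim around the pad, at (158,135) in the composite, and contact came at exactly the expected height. Next is the pusher, gripped by its knob.

```bash
python3 - <<'E'
from h import *
z0=pick(.474,.060,.091,1.5,pre=.07,hi=.2); lift(.25)
env.reach([.55,-.05,.25],quat(yaw_now()))
p,d=camera('top'); P=pts('top',d,calibration('top')); circ(P,.058); 
v,u=np.mgrid[:384,:512]; m=(np.hypot(u-166,v-249)<26)&(abs(P[...,2]-.06)<.006)&(p[...,2]>90)&(p[...,1]<60)
(cx,cy),r=cv2.minEnclosingCircle(P[m][:,:2].astype(np.float32)); print('red top',cx,cy,2*r)
w,_=camera('side'); save(np.hstack([cv2.resize(w[60:260,120:400],(450,321)),cv2.resize(p[190:310,110:230],(321,321))]),'v5.png'); print(z0,env.get_state()['time'],yaw_now())
E
```

```text
picked t 40.3 open 0.0232 0.0231 tcp [0.474  0.06   0.0911] F [-0.6  0.4  4.5]
lifted t 41.3 open 0.0225 [-0.1 -0.3 -1.9]
z 0.058 n 536 c 0.4754 0.2410 D 0.0651 zmed 0.0586
red top 0.4750315845012665 0.2376411408185959 0.04733758419752121
0.09108841076733606 41.9667 3.0722790187048408
```

View pics/v5.png

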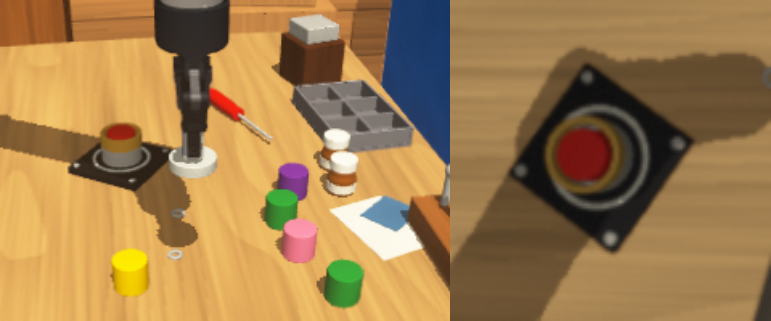

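The pusher hangs level and the ring is concentric with the red pad at (583,155). I'll place the pusher.

```bash
python3 - <<'E'
from h import *
C=(.4746,.2404)
place(*C,.0911+.060,.25,.05,up=.28)
env.reach([.55,-.05,.3],quat(1.5)); env.dwell(.3)
p,d=camera('top'); P=pts('top',d,calibration('top'))
circ(P,.074); circ(P,.106); circ(P,.058)
w,_=camera('side'); save(np.hstack([cv2.resize(w[90:250,130:290],(384,384)),cv2.resize(p[190:310,110:230],(384,384))]),'v6.png'); print(env.get_state()['time'])
m=(p[...,2]>150)&(p[...,1]>130)&(p[...,0]<60)&(abs(P[...,2]-.042)<.004); q=P[m][:,:2].astype(np.float32); print('yellow',cv2.minEnclosingCircle(q))
E
```

```text
hit True tcp [0.4749 0.2406 0.1511] expected z 0.1511 F [-0.5 -1.   7.1]
placed t 46.2
z 0.074 n 346 c 0.4749 0.2408 D 0.0547 zmed 0.0735
z 0.106 n 93 c 0.4750 0.2408 D 0.0232 zmed 0.1053
z 0.058 n 150 c 0.4755 0.2412 D 0.0646 zmed 0.0574
47.7167
yellow ((0.0, 0.0), 0.0)
```

View pics/v6.png

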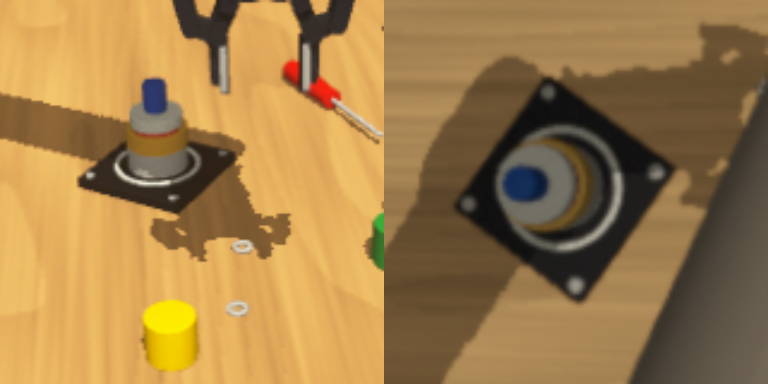

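The full stack stands upright: knob at (154,95), disc, red sliver of pad, brass ring and dish inside the bright ring. The yellow pad at (170,335) is at the same pixel as before. The zero "yellow" reading came from the arm covering it in the top view. The arm is clear, so I'll hand in.

```bash
python3 - <<'E'
from h import *
job.job_done(); print(env.get_state()['time'])
E
```

```text
the job is handed in; nothing more can be done
the job is handed in; nothing more can be done
```

I built the stack in the required order (dish, red pad, brass ring, pusher with the knob up) and handed it in at about 48 s of the 122 s allowed. No verdict is reported. I gripped each part twice at 90° to centre it, and each one met its support within 0.1 mm of the expected height.

**Last checks, from the top camera:**

| Part | Centre x, y (m) | Top height measured / expected (mm) |
|---|---|---|
| Pusher disc | 0.4749, 0.2408 | 73.5 / 74 |
| Knob | 0.4750, 0.2408 | 105.3 / 106 |
| Brass ring | 0.4755, 0.2412 | 57.4 / 58 |
| Dish (measured before the ring went on) | 0.4749, 0.2404 | 37.5 / 38 |
| Red pad (measured before the ring went on) | 0.4757, 0.2412 | 59.5 / 60 |

The shoe's centre is at about (0.474, 0.240), so everything is within about 2 mm of it. The arm was clear of the stack.

**Checks that failed or disagreed:**
- **Arm in the way:** The arm hid the stack from the top camera twice. I retook the picture from a clear pose each time.
- **Yellow pad:** The final numeric check got no reading, most likely because the arm covered it. The side pictures show it at the same pixel before and after the pusher was placed.
- **Red pad:** A colour-mask measurement with the ring on put its centre about 3 mm off in y, with a diameter of 47 mm instead of 44. I took this as the mask picking up part of the ring and did not use it.
- **Camera agreement:** The side and top cameras differed by up to about 4 mm in y. The double grip made that harmless, except for the shoe's own position, which has a 12 mm tolerance.

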